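# Put the torque driver away in its slide-cover case

## Robot

A 6-joint arm with a two-finger parallel gripper is mounted at the origin on the work surface. World frame = base frame: x ahead of the robot, y to its left, z up, the work surface at z = 0. Lengths are in m, angles in rad, forces in N, time in s.
With the tool pointing down it reaches from about 0.35 to 0.8 m from the base axis. Payload 7.3 kg.
Tool frame: the origin (TCP) lies midway between the tips of the shut fingers; the grasp point (between the pads) lies 19 mm behind it; z points along the fingers, y is the line along which they close (so a half turn about z gives the same grasp; the last joint's range is limited). The gripper opens to 85 mm and grips with 20 to 120 N. Pads are 22 mm wide; open, the fingers measure 114 mm over their backs; the gripper's body (76 mm by 85 mm) begins 54 mm behind the grasp point. The pads swing forward as they close: fully open they stand 13 mm farther back than shut.
Start: joints at [1.049, 0.342, 1.524, -0, 1.275, -0.146], TCP at [0.193, 0.488, 0.231] pointing down, gripper open.
Joint ranges: [-2.53, 2.53], [-0.77, 2.02], [0.04, 2.7], [-1, 4.14], [0.28, 2.66], [-3.11, 3.11]. Speed limits (rad/s): [2.57, 2.57, 3.14, 3.14, 3.14, 3.14].

## Interface

Orientations are given as [roll, pitch, yaw] about the fixed x, y, z axes, in that order (R = Rz(yaw) Ry(pitch) Rx(roll)).
In Python, from plant import telemetry, read_camera, camera_info, job gives the robot as it stands.
- The arm moves only by the tool apply_moves, never from a script. Its argument "targets" is a list of rows, each a list of 2 entries, a list of its own where there are three numbers: the shift along the tool's x, y, z normalised to -1 to 1, where 1 is 0.03 m, then the turn about the tool's z normalised to -1 to 1, where 1 is 4 degrees. A call has 1 to 10 rows; each row shifts and turns the commanded pose from where the row before left it, along the tool's axes as they then stand; what a row does not reach is not made up. A row lasts 1/12 s, in which the tool goes at most 41.7 mm and 7.16 degrees, less where a joint would pass 70% of its speed; a pose out of reach is approached as far as the arm can. A call with a number of a shift or a turn outside -1 to 1 is refused whole. A call with a gripper value outside its range is refused whole. "jaw" is the gripper's target within -1 to 1 (shut at 1, half-way at 0, fully open at -1), set as the call begins (left out, the last holds). The fingers move at their own pace and stop on an object; "force" is the grip in N (left out, the last holds). Time passes only in rows, so rows that do not move let the fingers close. It gives the time, the measured TCP pose, the force, the opening and the grip force at its end, in the units of the state.
- telemetry.sense(): the state, without advancing time (a new reading comes with each control period).
- read_camera(name): name is "scene" or "top"; returns (picture, depth): 384x512x3 uint8, red, green, blue; 384x512 float32, m along the optical axis (not along the pixel's ray), 0 where there is no reading.
- camera_info(name): a dict with "fx", "fy", "cx", "cy" (pixels), "extrinsics" (4x4, takes a point from camera to world coordinates). Camera axes: x right, y down, z forward; pixel columns grow to the right and rows downward; lengths in m; the calibration is good to about 2 mm. A picture is of the moment at which its call begins. camera_info takes no time and is no camera call.
- job.close_job(): hands the job in; it is judged then, once.
The state is a dict: "clock": time; "joint_pos": joint angles; "joint_velocities": joint speeds; "tau": joint torques, N m; "position": TCP position; "ee_rot": TCP orientation; "wrist_force": force on the tool from outside, world axes, zero at the start; "wrist_torque": the same for the moment, N m; "grip_width": opening from 0.0 (shut) to 1.0 (fully open); "grip_force": force on a finger pad.
Only numpy, scipy, OpenCV 4.12 (cv2) and the standard library are available. Lean on these libraries where they do the work, as an engineer would, in place of code of your own. Each camera call takes 0.05 s, during which the arm holds its last target. There are 200 camera calls.

## Task

Put the torque driver away: slide back the cover of the case on the sloped stand, lay the driver in its cradle with the bit towards the end the cover slides out of (do not drop it in), then slide the cover fully shut. Leave the screwdriver, the parts bin and the oil bottle where they are.

Things in the scene. Friction and masses are not known exactly. Their poses are not given: they have to be found in the camera images.
- case: Grey tool case, 120 x 230 x 60 mm (its x, y, z), fixed on a steel stand that slopes it 28 deg, low long side to the robot. Origin: centre of its underside, 56 mm above the bench. x up the slope, y along the case to the robot's left (the end the cover slides out of), z square to the slope, outwards. The stand reaches 66 mm to each side of the origin along x and down to the bench.
- lamp (a point): Centre of the LED lamp head fixed over the case, 292 mm above the bench: an aluminium bar 34 mm (front to back) x 180 mm (along the case) x 22 mm, axes level, x away from the robot, y along the case. Its front edge is plumb above the case's origin, 5 mm nearer. A 14 mm post behind the case, 64 mm beyond this point, carries it. An upright gripper over the case would hit it; one square to the slope clears it.
- bay (a point): Centre of the floor of the driver's bay, case frame (0, -31, 4) mm, axes as the case's. The bay is 157 mm long (y), 110 mm wide (x), 48 mm deep to the cover; lips at the top of the long walls (case z 57 to 60 mm) leave a mouth 98 mm wide. End walls are 51 mm high; a divider 44 mm high shuts the bay off from a block of bits at the left end of the case.
- cradle (a point): Where the centre of the driver's handle (driver_grip) lies when in its cradle: case frame (0, -52, 30) mm, axes as the case's. Two black saddles, 12 mm thick, 37 mm to each side along y, leave 62 mm between for fingers. Each has a bed 40 mm wide at case z = 14 mm and cheeks to z = 31 mm flared 25 deg (mouth 56 mm). The driver settles 4 mm down-slope; 12 mm to spare at its ends.
- cover_grip (a point): Centre of the black grip bar on the aluminium cover: 16 mm wide (x), 70 mm long (y), 24 mm high (z), axes as the case's. Moves with the cover: case frame (0, 0, 68) mm when shut. Cover 106 x 230 x 4 mm, its top at case z = 56 mm; the bar is all that stands up from it, but for the two lips to z = 60 mm along the long sides (x beyond 49 mm).
- cover (a joint): How far the cover is slid open (m) along the case's +y: 0 shut, 0.165 fully open against a stop. Drags with about 2.5 N and stays where it is left. Fully open, its trailing edge is at case y = +50 mm, baring the whole bay. Starts shut or up to 30 mm ajar.
- driver_grip (a point): Torque driver, loose on the bench: stout black handle of square section, 32 x 32 mm, 90 mm long, then a steel collar (24 mm diameter, 20 mm) and a thin chuck with bit (22 mm); 132 mm in all, about 0.24 kg. The point is the centre of the handle, 16 mm above the bench. y along it to the bit, z up; the bit points to the robot's left within 0.35 rad. It balances 10 mm bit-ward of the point.
- driver_tip (a point): Tip of the torque driver's bit, 87 mm from driver_grip along its y axis.
- screwdriver_mid (a point): Ordinary slim screwdriver on the bench beside the torque driver, 190 mm long: black handle 22 mm thick, 80 mm long, thin steel shank. The point is the middle of its length, 11 mm up; y along it to the blade, roughly to the robot's left. Either tool may be the nearer. Leave it.
- bin_mid (a point): Blue plastic parts bin, 130 x 190 x 70 mm, with steel brackets in it, at the right of the tools; the point is its centre, half-way up. Leave it.
- bottle_mid (a point): White plastic oil bottle, 52 mm diameter, 130 mm high, upright on the bench beyond the stand; the point is its centre. Leave it.
Things that resemble listed ones, but are neither listed nor needed, are in the scene too. What is shaped like the part that bears driver_grip but green is not meant.

How it is judged:
By the outcome, as a careful person would: the job done as asked, in the order asked, and still so for the second after the job is handed in, with the robot touching nothing.
It also fails if it takes over 72 s, if anything falls off the work surface, if the arm or the gripper's body presses on something with over 40 N, if the wrist force passes 120 N, or if a joint passes its speed limit or range.

## Working session

There is one attempt and no reset: what is moved stays moved. The work goes in short steps, Python scripts to look and compute and a tool call to move; the robot and the scene stay as the last step left them, time stands still between calls to the robot, and variables do not carry over. Pictures are saved under pics/ and viewed, at most 10 in all, crops included, and the job is handed in when it is done.

Besides the shell and the picture viewer there is one more tool, called after "Emit:" as name(argument=value, ...) on one line, values as JSON. apply_moves: Moves the arm, as the interface text tells. Its arguments: {"type":"object","properties":{"targets":{"type":"array","items":{"type":"array"}},"jaw":{"type":"number"},"force":{"type":"number"}},"required":["targets"]}

```bash
ls; mkdir -p pics; cat > h.py <<'E'
import numpy as np, cv2
from plant import telemetry, read_camera, camera_info, job
def grab(n,f):
    im,d=read_camera(n); cv2.imwrite('pics/'+f+'.png',im[:,:,::-1]); np.savez('pics/'+f+'.npz',im=im,d=d); return im,d
def cloud(n,d):
    c=camera_info(n); v,u=np.mgrid[:384,:512]
    P=np.stack([(u-c['cx'])/c['fx']*d,(v-c['cy'])/c['fy']*d,d],-1); T=np.array(c['extrinsics'])
    return P@T[:3,:3].T+T[:3,3]
E
python3 - <<'E'
from h import *
a,_=grab('scene','s0');b,_=grab('top','t0')
print(telemetry.sense())
for n in('scene','top'):print(camera_info(n))
E
```

```text
pics
{'clock': 0.1, 'joint_pos': array([ 1.04901742e+00,  3.42661766e-01,  1.52489038e+00, -2.76222885e-05,
        1.27542075e+00, -1.45960476e-01]), 'joint_velocities': array([ 0.00053804,  0.00026319, -0.00265872,  0.00206633, -0.00044083,
       -0.00122156]), 'tau': array([ 1.51481116e-03, -4.34448981e+01, -2.46491718e+01, -1.32816358e-04,
        4.86000776e-03, -4.29652721e-05]), 'position': array([0.19248412, 0.48806469, 0.2307018 ]), 'ee_rot': array([-3.14022324e+00, -1.74613086e-04,  2.76578216e+00]), 'wrist_force': array([ 0.42061896, -0.1885656 , -0.46178501]), 'wrist_torque': array([ 0.04785084, -0.03621373, -0.00988587]), 'grip_force': 0.0, 'grip_width': 1.0003674571067227}
{'fx': 380.79745315183135, 'fy': 380.79745315183135, 'cx': 250.661589146049, 'cy': 192.47983299556768, 'extrinsics': array([[-0.62013403,  0.63618686, -0.45902077,  1.05412948],
       [ 0.78433838,  0.49107247, -0.37902657,  0.15440486],
       [-0.01571926, -0.59507488, -0.80351652,  0.95631046],
       [ 0.        ,  0.        ,  0.        ,  1.        ]])}
{'fx': 457.1052391812501, 'fy': 457.1052391812501, 'cx': 261.5202596456307, 'cy': 188.5255518456059, 'extrinsics': array([[ 0.01830457, -0.99264495,  0.11967015,  0.49066615],
       [-0.9997992 , -0.01914862, -0.00590694, -0.20008558],
       [ 0.00815502, -0.119538  , -0.99279613,  1.35437202],
       [ 0.        ,  0.        ,  0.        ,  1.        ]])}
```

View pics/t0.png

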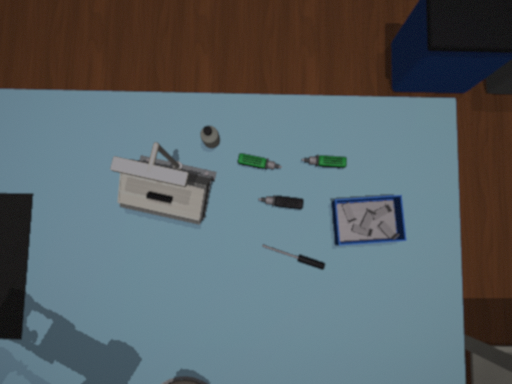

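View pics/s0.png

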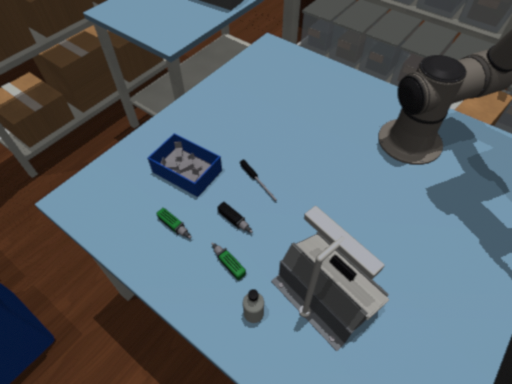

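The top view shows the case at (162,192) with its black bar at (160,197) and the lamp bar at (150,172). The black driver is at (288,202) with its bit to the left (263,200), the screwdriver is at (295,257), the bin at (368,220) and the bottle at (209,135). There are two green decoys. The scene view agrees, with the bar at (343,266) and the driver at (234,216).

```bash
cat > m.py <<'E'
from h import *
D={n:np.load(f'pics/{f}.npz') for n,f in(('top','t0'),('scene','s0'))}
C={n:cloud(n,D[n]['d']) for n in D}
def near(n,u,v,r):
    m=np.zeros((384,512),bool); m[v-r:v+r,u-r:u+r]=1; return m
def rect(p):
    (c,s,a)=cv2.minAreaRect((p*1000).astype(np.float32)); b=cv2.boxPoints((c,s,a)); e=[b[1]-b[0],b[2]-b[1]]; l=max(e,key=np.linalg.norm)
    l=l*np.sign(l[1]); return np.round(c,1),np.round(sorted(s),1),round(float(np.arctan2(-l[0],l[1])),4)
def rays(n,m,z):
    c=camera_info(n);T=np.array(c['extrinsics']);v,u=np.nonzero(m)
    r=np.stack([(u-c['cx'])/c['fx'],(v-c['cy'])/c['fy'],np.ones(len(u))],-1)@T[:3,:3].T
    return T[:3,3]+r*((z-T[2,3])/r[:,2])[:,None]
if __name__=='__main__':
    for n,dr,bar in(('top',(280,202,28),(160,197,18)),('scene',(234,217,24),(343,267,20))):
        g=D[n]['im'].max(-1)<60; P=C[n]
        m=g&near(n,*dr); k,l,s,_=cv2.connectedComponentsWithStats(m.astype(np.uint8)); m=l==1+s[1:,4].argmax()
        print(n,'driver depth z',np.percentile(P[m][:,2],[5,50,95]).round(4),'rays',rect(rays(n,m,.030)[:,:2]), 'cloud',rect(P[m&(P[...,2]>.026)][:,:2]))
        t=near(n,*dr)&(P[...,2]>.005)&(P[...,2]<.05); print(' whole',rect(P[t][:,:2]))
        m=g&near(n,*bar)&(P[...,2]>.08); print(' bar',m.sum(),np.median(P[m],0).round(4),rect(P[m][:,:2]))
        lm=(P[...,2]>.292)&(P[...,2]<.315)&near(n,(150,340)[n=='scene'],(172,240)[n=='scene'],50); print(' lamp',lm.sum(),np.median(P[lm],0).round(4),rect(P[lm][:,:2]))
    P=C['top']
    z=P[...,2]
    m=near('top',162,200,45)&(z>.06)&(z<.2)&(D['top']['im'].min(-1)>110)
    Q=P[m];
    for _ in range(6):
        c=np.median(Q,0) if _==0 else Q.mean(0);n_=np.linalg.svd(Q-Q.mean(0),full_matrices=0)[2][2];n_*=np.sign(n_[2]);r=(Q-Q.mean(0))@n_;Q=Q[abs(r)<max(.003,1.5*r.std())] 
    print('plane',len(Q),Q.mean(0),n_,np.degrees(np.arccos(n_[2])),'yaw',np.arctan2(-n_[1],-n_[0]))
    b=near('top',209,135,20)&(z>.05);print('bottle',P[b].mean(0))
E
python3 m.py
```

```text
top driver depth z [0.0268 0.0317 0.0365] rays (array([ 612.4, -284.6]), array([29. , 83.9]), -0.0921) cloud (array([ 576.8, -243.7]), array([ 72.9, 178.9]), 0.715)
 whole (array([ 614.2, -260.6]), array([160.6, 163.8]), 1.5332)
 bar 148 [0.6106 0.0681 0.1267] (array([611.2,  67.9]), array([16.7, 65.6]), -0.1929)
 lamp 1277 [0.6556 0.0506 0.3027] (array([680.6,  51.2]), array([ 88.1, 179.5]), -0.1988)
scene driver depth z [0.0133 0.0319 0.0357] rays (array([ 624. , -278.3]), array([36.5, 97.8]), -0.0956) cloud (array([811.8, -67.6]), array([ 66.8, 653.9]), -0.7272)
 whole (array([ 609.7, -279.5]), array([134.3, 161.3]), -1.018)
 bar 390 [0.6237 0.0666 0.1273] (array([828.9, 100.5]), array([ 65.1, 461.3]), -1.4237)
 lamp 1813 [0.6646 0.0551 0.3037] (array([684.9,  50.8]), array([ 88.8, 179.9]), -0.1988)
plane 1893 [0.61490056 0.07069919 0.10370036] [-0.46390851  0.09311293  0.88097609] 28.239666010642186 yaw -0.19808199344043775
bottle [ 0.78185789 -0.06227918  0.13401787]
```

The measurements agree: case yaw is about -0.198, slope 28.2°, and the bar top is at z=0.127 (expected 0.1266). One concern is that the documented turn is only about the tool's z, while the slope calls for a tilt. I'll make a harmless zero-motion call to see what row format is accepted.

Emit:
apply_moves(targets=[[[0,0,0],[0,0,0]]])

```text
invalid input
```

```bash
python3 - <<'E'
from m import *
for n,(u,v,r) in(('top',(280,202,28)),('scene',(234,217,26))):
    P=C[n];ok=D[n]['d']>.1
    im=D[n]['im'].astype(int)
    # bench is blue-ish: object = not bench
    sat=(im[...,2]-im[...,0]); g=im.max(-1)
    h=near(n,u,v,r)&(g<60); k,l,s,_=cv2.connectedComponentsWithStats(h.astype(np.uint8)); h=l==1+s[1:,4].argmax()
    hd=cv2.dilate(h.astype(np.uint8),np.ones((3,3)))>0
    top=hd&ok&(P[...,2]>.028)&(P[...,2]<.036)
    print(n,'top face',top.sum(),rect(P[top][:,:2]))
    o=near(n,u,v,r)&(sat<45); k,l,s,_=cv2.connectedComponentsWithStats(o.astype(np.uint8)); 
    i=1+s[1:,4].argmax(); o=l==i
    R=rays(n,o,.016); yaw=-.094; yy=R[:,:2]@[-np.sin(yaw),np.cos(yaw)]; j=yy.argmax(); print(' obj',s[i],rect(R[:,:2]),'tip',R[j].round(4),'len',np.ptp(yy).round(4))
    L=ok&(P[...,2]>.298)&(P[...,2]<.31)
    ya=-.1985;xp=P[L][:,:2]@[np.cos(ya),np.sin(ya)];yp=P[L][:,:2]@[-np.sin(ya),np.cos(ya)]
    s=(yp>.08)&(yp<.29)&(xp>.55)&(xp<.72); print(' lamp xp',np.percentile(xp[s],[1,5,50,95,99]).round(4),'yp',np.percentile(yp[s],[1,99]).round(4))
E
```

```text
top top face 258 (array([ 613.3, -284.7]), array([30.7, 87.9]), -0.0977)
 obj [ 252  174   56   56 3136] (array([ 615.2, -262.1]), array([162.4, 162.9]), 0.0195) tip [ 0.6947 -0.1791  0.016 ] len 0.1782
 lamp xp [0.6135 0.6148 0.6318 0.6737 0.6935] yp [0.0966 0.2714]
scene top face 260 (array([ 618.8, -283.4]), array([31.7, 92.7]), -0.093)
 obj [217 201  36  35 546] (array([ 620.3, -266.7]), array([ 46.2, 144.8]), -0.0935) tip [ 0.6342 -0.1952  0.016 ] len 0.1448
 lamp xp [0.6183 0.6202 0.6385 0.6812 0.7005] yp [0.0983 0.2734]
```

The three-number turn was refused, so only z-turns are available. With the tool upright and open, I can push the bar from its end with the far finger, which keeps the gripper body about 30 mm clear of the lamp. I'll open the cover that way first. First I align the tool with the case (turn +80°), then travel.

Emit:
apply_moves(targets=[[[0,0,0],1],[[0,0,0],1],[[0,0,0],1],[[0,0,0],1],[[0,0,0],1],[[0,0,0],1],[[0,0,0],1],[[0,0,0],1],[[0,0,0],1],[[0,0,0],1]], jaw=-1)

```text
clock: 0.93
position: [0.1925, 0.4882, 0.2309]
ee_rot: [-3.141, 0.0, 2.064]
wrist_force: [-0.1, -0.7, -0.3]
grip_width: 0.997
grip_force: 0.0
```

Emit:
apply_moves(targets=[[[0,0,0],1],[[0,0,0],1],[[0,0,0],1],[[0,0,0],1],[[0,0,0],1],[[0,0,0],1],[[0,0,0],1],[[0,0,0],1],[[0,0,0],1],[[0,0,0],1]])

```text
clock: 1.77
position: [0.1925, 0.4882, 0.2309]
ee_rot: [-3.141, 0.001, 1.366]
wrist_force: [0.4, 0.5, -0.2]
grip_width: 0.996
grip_force: 0.0
```

Emit:
apply_moves(targets=[[[-0.83,0.9,0],0],[[-0.83,0.9,0],0],[[-0.83,0.9,0],0],[[-0.83,0.9,0],0],[[-0.83,0.9,0],0],[[-0.83,0.9,0],0],[[-0.83,0.9,0],0],[[-0.83,0.9,0],0]])

```text
clock: 2.43
position: [0.365, 0.2484, 0.2312]
ee_rot: [-3.141, 0.0, 1.37]
wrist_force: [0.7, 0.8, 0.3]
grip_width: 1.001
grip_force: 0.0
```

Emit:
apply_moves(targets=[[[-0.83,0.93,0],0],[[-0.83,0.93,0],0],[[-0.83,0.93,0],0],[[-0.83,0.93,0],0],[[-0.83,0.93,0],0],[[-0.83,0.93,0],0],[[-0.83,0.93,0],0],[[-0.83,0.93,0],0],[[0,0,0],0],[[0,0,0],0]])

```text
clock: 3.27
position: [0.5437, 0.0087, 0.2303]
ee_rot: [-3.14, -0.0, 1.366]
wrist_force: [-1.3, 0.4, -0.6]
grip_width: 0.998
grip_force: 0.0
```

```bash
cat >> h.py <<'E'
YAW=-.1985;O=np.array([.6453,.0589,.056])
Rc=cv2.Rodrigues(np.array([0,0,YAW]))[0]@cv2.Rodrigues(np.array([0,-np.radians(28),0]))[0]
def case2w(p): return O+Rc@(np.array(p)/1000)
def toolR(s=None):
    from scipy.spatial.transform import Rotation
    return Rotation.from_euler('xyz',(s or telemetry.sense())['ee_rot']).as_matrix()
def go(w):
    s=telemetry.sense();d=np.array(w)-s['position'];print('units',(toolR(s).T@d/.03).round(2),'pos',s['position'].round(4),'j',s['joint_pos'].round(3))
E
python3 -c "
from h import *
print(case2w([0,0,68]),Rc[:,2]); go([.5513,.0074,.099])"
```

```text
[0.61400281 0.06519539 0.11604044] [-0.46025277  0.09257933  0.88294759]
units [0.01 0.27 4.38] pos [0.5437 0.0087 0.2303] j [-0.125  0.378  1.473  0.     1.293  0.079]
```

Emit:
apply_moves(targets=[[[0,0.27,0.8],0],[[0,0,0.9],0],[[0,0,0.9],0],[[0,0,0.9],0],[[0,0,0.85],0],[[0,0,0],0],[[0,0,0],0]])

```text
clock: 3.85
position: [0.55, 0.0098, 0.1003]
ee_rot: [-3.138, -0.0, 1.371]
wrist_force: [0.3, -0.4, 0.8]
grip_width: 0.998
grip_force: 0.0
```

```bash
python3 -c "
from h import *
grab('top','t1');a,_=grab('scene','s1')
cv2.imwrite('pics/s1c.png',cv2.resize(a[190:350,250:450,::-1],(800,640))[:600])
go([.5513,.0074,.099]);print(telemetry.sense()['wrist_force'])"
```

```text
units [-0.06 -0.01  0.12] pos [0.552  0.0092 0.1025] j [-0.122  0.523  1.623  0.     0.993  0.078]
[ 0.5266523   1.15925455 -0.36700925]
```

View pics/s1c.png

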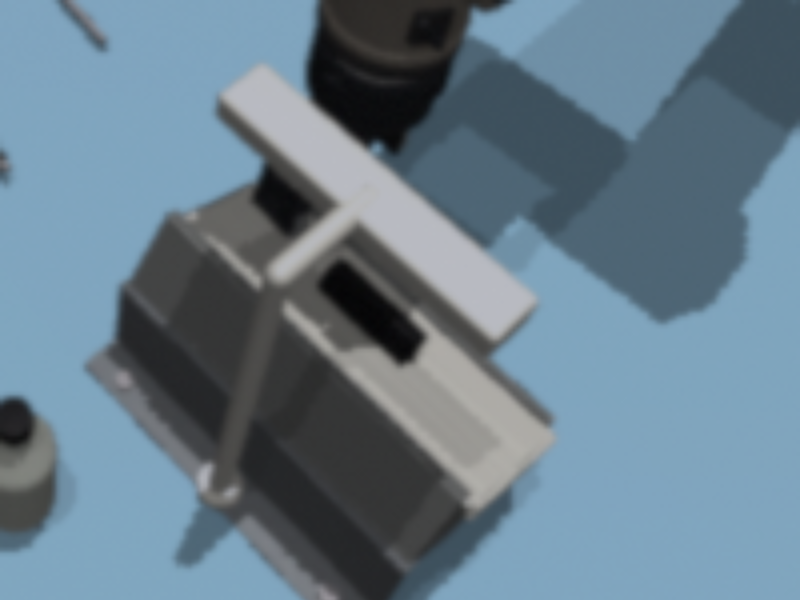

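The crop shows the far finger (black, about (280,200)) over the cover just beyond the right end of the bar (about (370,310)), with the body clear of the lamp. Now pushing the cover open.

Emit:
apply_moves(targets=[[[0.5,0,0],0],[[0.5,0,0],0],[[0.5,0,0],0],[[0.5,0,0],0],[[0.5,0,0],0],[[0.5,0,0],0],[[0.5,0,0],0],[[0.5,0,0],0]])

```text
clock: 4.62
position: [0.5764, 0.1266, 0.1031]
ee_rot: [3.138, -0.0, 1.369]
wrist_force: [1.1, -3.0, 0.2]
grip_width: 0.998
grip_force: 1.6
```

Emit:
apply_moves(targets=[[[0.5,0,0],0],[[0.5,0,0],0],[[0.5,0,0],0],[[0.4,0,0],0],[[0,0,0],0],[[0,0,0],0]])

```text
clock: 5.12
position: [0.5862, 0.1832, 0.1003]
ee_rot: [-3.14, -0.0, 1.371]
wrist_force: [0.2, -0.3, -0.9]
grip_width: 0.999
grip_force: 0.0
```

Emit:
apply_moves(targets=[[[0.15,0,0],0],[[0.15,0,0],0],[[0.15,0,0],0],[[0.1,0,0],0]])

```text
clock: 5.45
position: [0.5883, 0.193, 0.1003]
ee_rot: [-3.138, 0.01, 1.367]
wrist_force: [-9.6, -32.1, 9.3]
grip_width: 0.999
grip_force: 16.8
```

```bash
python3 -c "
from h import *
im,d=grab('top','t2');P=cloud('top',d)
m=(im.max(-1)<60)&(P[...,2]>.08)&(P[...,2]<.14);m[:150]=0;m[:,210:]=0;m[:,:60]=0
k,l,s,c=cv2.connectedComponentsWithStats(m.astype(np.uint8))
for i in range(1,k):
  if s[i,4]>15: q=P[l==i]; C=((q-O)@Rc*1000); print(s[i],C.mean(0).round(1),C.min(0).round(),C.max(0).round())
print(telemetry.sense()['wrist_force'])"
```

```text
[188 173  11  10  77] [ 57.2 -70.3  31.4] [ 54. -86.  -2.] [ 60. -55.  62.]
[206 179   4  18  31] [  41.2 -114.4   28.6] [  11. -116.    8.] [  59. -110.   48.]
[146 180   5  18  34] [ 4.5 48.2 35.7] [-25.  46.  20.] [26. 50. 49.]
[ -7.56050274 -21.84336935   4.96321986]
```

Cover is at its stop (32 N reaction) and the trailing edge is seen at case y = 48, so it is fully open. Now backing off, lifting and moving to the driver.

Emit:
apply_moves(targets=[[[-0.4,0,0],0],[[-0.4,0,0],0],[[-0.2,0,-0.8],0],[[0,0,-0.9],0],[[0,0,-0.9],0],[[0,0,-0.6],0]])

```text
clock: 6.0
position: [0.5848, 0.1687, 0.1996]
ee_rot: [3.138, -0.002, 1.369]
wrist_force: [-0.6, 0.9, 0.2]
grip_width: 1.003
grip_force: 0.0
```

Emit:
apply_moves(targets=[[[-0.95,0,0],0],[[-0.95,0,0],0],[[-0.95,0,0],0],[[-0.95,0,0],0],[[-0.95,0,0],0],[[-0.95,0,0],0],[[-0.95,0,0],0],[[-0.95,0,0],0],[[-0.95,0,0],0],[[-0.95,0,0],0]])

```text
clock: 6.83
position: [0.5266, -0.1118, 0.197]
ee_rot: [3.141, -0.001, 1.369]
wrist_force: [0.2, 0.5, 0.1]
grip_width: 0.999
grip_force: 0.0
```

Emit:
apply_moves(targets=[[[-0.9,0.6,0],0],[[-0.9,0.6,0],0],[[-0.9,0.6,0],0],[[-0.9,0.6,0],0],[[-0.5,0.6,0],0],[[0,0.5,0],0],[[0,0,0],-0.75],[[0,0,0],-0.75],[[0,0,0],0]])

```text
clock: 7.58
position: [0.6053, -0.2522, 0.1964]
ee_rot: [3.141, -0.001, 1.476]
wrist_force: [-0.3, -0.3, -0.1]
grip_width: 1.001
grip_force: 0.0
```

```bash
python3 -c "
from h import *
go([.616,-.284,.06])"
```

```text
units [-1.02  0.45  4.54] pos [ 0.6053 -0.2522  0.1964] j [-5.120e-01  6.120e-01  1.177e+00  1.000e-03  1.353e+00 -4.170e-01]
```

Emit:
apply_moves(targets=[[[-0.5,0.23,0.9],0],[[-0.52,0.22,0.9],0],[[0,0,0.9],0],[[0,0,0.9],0],[[0,0,0.9],0],[[0,0,0],0]])

```text
clock: 8.08
position: [0.6125, -0.2819, 0.0557]
ee_rot: [-3.132, -0.005, 1.472]
wrist_force: [-1.0, -0.2, 0.2]
grip_width: 0.997
grip_force: 0.0
```

```bash
python3 -c "
from h import *
a,_=grab('scene','s3')
cv2.imwrite('pics/s3c.png',cv2.resize(a[140:290,140:340,::-1],(800,600),interpolation=cv2.INTER_CUBIC))
go([.616,-.284,.002])"
```

```text
units [-0.04  0.08  1.9 ] pos [ 0.6139 -0.2827  0.059 ] j [-0.545  0.777  1.258  0.     1.113 -0.447]
```

View pics/s3c.png

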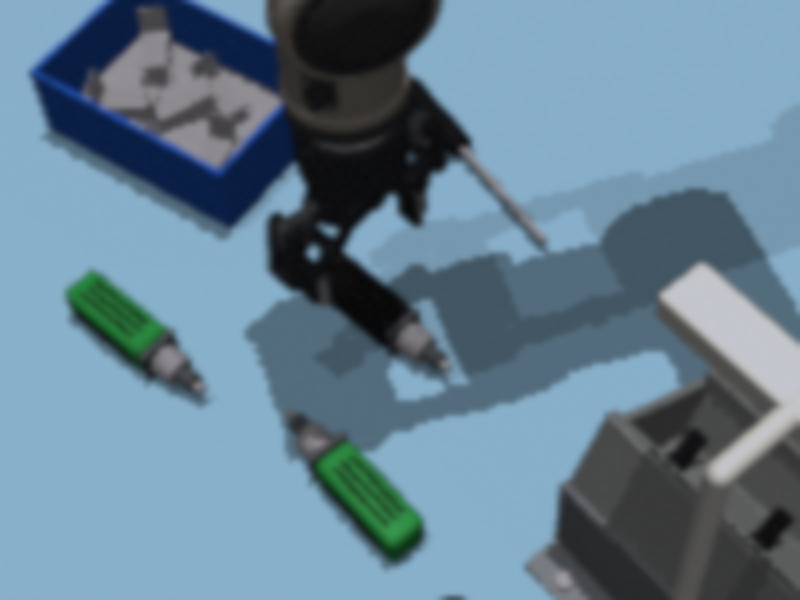

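The crop shows the fingers straddling the black driver, whose bit is at (445,370). The bin and screwdriver are clear. Descending and gripping.

Emit:
apply_moves(targets=[[[0,0.08,0.6],0],[[0,0,0.6],0],[[0,0,0.5],0],[[0,0,0.2],0],[[0,0,0],0]])

```text
clock: 8.55
position: [0.6183, -0.2839, 0.0052]
ee_rot: [-3.142, -0.0, 1.474]
wrist_force: [-0.9, 0.7, -1.0]
grip_width: 0.998
grip_force: 0.0
```

Emit:
apply_moves(targets=[[[0,0,0],0],[[0,0,0],0],[[0,0,0],0],[[0,0,0],0],[[0,0,0],0],[[0,0,0],0],[[0,0,0],0],[[0,0,0],0],[[0,0,0],0],[[0,0,0],0]], jaw=1, force=70)

```text
clock: 9.38
position: [0.6186, -0.2843, 0.006]
ee_rot: [3.14, 0.001, 1.474]
wrist_force: [-0.4, -0.2, 5.9]
grip_width: 0.36
grip_force: 71.7
```

Emit:
apply_moves(targets=[[[0,0,-0.5],0],[[0,0,-0.8],0],[[0,0,-1],0],[[0,0,-1],0],[[0,0,-1],0],[[0,0,-1],0],[[0,0,-1],0],[[0,0,-1],0],[[0,0,0],0]])

```text
clock: 10.13
position: [0.6203, -0.2851, 0.231]
ee_rot: [3.131, 0.005, 1.474]
wrist_force: [0.9, -0.0, -1.0]
grip_width: 0.366
grip_force: 70.8
```

```bash
python3 -c "
from h import *
s=telemetry.sense();print(s)"
```

```text
{'clock': 10.1333, 'joint_pos': array([-5.43013643e-01,  6.38861600e-01,  1.03352411e+00,  1.66106140e-04,
        1.45769802e+00, -4.46604058e-01]), 'joint_velocities': array([-9.71527829e-05,  4.09335952e-02,  8.98189383e-02,  7.99473267e-05,
       -9.89348638e-02,  2.01968173e-04]), 'tau': array([-3.02707795e-01, -5.41192639e+01, -2.36544871e+01,  5.96124119e-04,
        1.05577983e+00, -3.68365087e-03]), 'position': array([ 0.6202967 , -0.28507329,  0.23102823]), 'ee_rot': array([3.13114107, 0.00482163, 1.47434375]), 'wrist_force': array([ 0.88789519, -0.04939973, -0.98343713]), 'wrist_torque': array([-0.03766899, -0.03614645, -0.00709323]), 'grip_force': 70.76442003250122, 'grip_width': 0.36594416274315955}
```

Driver held (31 mm opening, as expected). The slope needs a 28° tilt that the row format can't command directly. At the edge of reach the arm goes only "as far as it can", so I'll check whether stretching outward in the case's own plane (j1 = -0.2) tilts the tool outwards. I'll do this high above the lamp.

Emit:
apply_moves(targets=[[[0,0,-0.9],0.75],[[0,0,-0.9],0.75],[[0,0,-0.9],0],[[0,0,-0.9],0],[[0,0,-0.9],0],[[0,0,-0.9],0],[[0,0,-0.9],0],[[0,0,-0.9],0],[[0,0,0],0]])

```text
clock: 10.88
position: [0.6187, -0.2843, 0.4449]
ee_rot: [3.133, 0.003, 1.369]
wrist_force: [0.0, -0.1, -1.1]
grip_width: 0.361
grip_force: 70.8
```

Emit:
apply_moves(targets=[[[0.9,0,0],0],[[0.9,0,0],0],[[0.9,0,0],0],[[0.9,0,0],0],[[0.9,0,0],0],[[0.9,0,0],0],[[0.9,0,0],0],[[0.9,0,0],0],[[0.6,0,0],0],[[0,0,0],0]])

```text
clock: 11.72
position: [0.6655, -0.0504, 0.4371]
ee_rot: [-3.138, -0.002, 1.375]
wrist_force: [1.2, -0.5, -3.1]
grip_width: 0.36
grip_force: 70.6
```

Emit:
apply_moves(targets=[[[0,0.8,0],0],[[0,0.8,0],0],[[0,0.8,0],0],[[0,0.8,0],0],[[0,0.8,0],0],[[0,0,0],0]])

```text
clock: 12.22
position: [0.7398, -0.075, 0.4104]
ee_rot: [3.113, -0.003, 1.368]
wrist_force: [0.1, -0.8, -3.9]
grip_width: 0.356
grip_force: 72.1
```

```bash
python3 -c "
from h import *
go([.6,0,.4])"
```

```text
units [ 1.51 -5.07  0.21] pos [ 0.7398 -0.075   0.4104] j [-2.050e-01  8.990e-01  4.100e-02  4.000e-03  2.172e+00 -1.000e-03]
```

It works: at the elbow limit, the tool began tilting (sum of j2+j3+j5 = 3.112, so 1.6° outwards). Pushing on.

Emit:
apply_moves(targets=[[[0,0.8,0],0],[[0,0.8,0],0],[[0,0.8,0],0],[[0,0.8,0],0],[[0,0.8,0],0],[[0,0,0],0]])

```text
clock: 12.72
position: [0.7844, -0.0905, 0.3709]
ee_rot: [3.05, -0.009, 1.369]
wrist_force: [-0.1, 0.3, -4.0]
grip_width: 0.362
grip_force: 72.1
```

```bash
python3 -c "
from h import *
go([.6,0,.4]);print(telemetry.sense()['ee_rot'])"
```

```text
units [ 1.74 -6.51 -1.56] pos [ 0.7844 -0.0905  0.3709] j [-0.216  0.955  0.039  0.012  2.056 -0.008]
[ 3.04985097 -0.00926206  1.3693044 ]
```

Emit:
apply_moves(targets=[[[0,0.8,-0.8],0],[[0,0.8,-0.8],0],[[0,0.8,-0.8],0],[[0,0,0],0]])

```text
clock: 13.05
position: [0.7783, -0.0955, 0.416]
ee_rot: [2.98, -0.014, 1.37]
wrist_force: [-0.5, -0.3, -2.1]
grip_width: 0.358
grip_force: 72.3
```

```bash
python3 -c "
from h import *
go([.6,0,.4]);print(telemetry.sense()['ee_rot'])"
```

```text
units [ 1.93 -6.47 -0.49] pos [ 0.7783 -0.0955  0.416 ] j [-0.227  0.9    0.036  0.02   2.045 -0.015]
[ 2.98013507 -0.01390611  1.37018168]
```

Emit:
apply_moves(targets=[[[0,0,0],0],[[0,0,0],0]])

```text
clock: 13.22
position: [0.7795, -0.0952, 0.4115]
ee_rot: [2.986, -0.014, 1.371]
wrist_force: [0.2, 0.4, -2.8]
grip_width: 0.363
grip_force: 72.2
```

```bash
python3 -c "
from h import *
s=telemetry.sense();print(s['joint_pos'],s['joint_velocities'].round(4),s['ee_rot'],s['position'])"
```

```text
[-0.22622396  0.90543032  0.03637207  0.02017208  2.04445263 -0.01436529] [ 0.0014  0.0242  0.0048  0.0001  0.0005 -0.0001] [ 2.9859425  -0.01408571  1.37063479] [ 0.77950075 -0.09524084  0.41145158]
```

Emit:
apply_moves(targets=[[[0.1,0.9,-0.9],0],[[0.1,0.9,-0.9],0],[[0.1,0.9,-0.9],0],[[0.1,0.9,-0.9],0],[[0.1,0.9,-0.9],0],[[0.1,0.9,-0.9],0],[[0,0,0],0]])

```text
clock: 13.8
position: [0.7638, -0.0887, 0.4989]
ee_rot: [2.847, -0.025, 1.373]
wrist_force: [0.0, 0.5, -2.2]
grip_width: 0.361
grip_force: 72.3
```

```bash
cat >> h.py <<'E'
def tilt():
    s=telemetry.sense();R=Rc.T@toolR(s);print('j',s['joint_pos'].round(4),'pos',s['position'].round(4));print('tool in case axes\n',R.round(3),'case pos mm',((s['position']-O)@Rc*1000).round(1))
E
python3 -c "
from h import *
tilt()"
```

```text
j [-0.2286  0.7951  0.0361  0.0366  2.0159 -0.0069] pos [ 0.7638 -0.0887  0.4989]
tool in case axes
 [[ 0.011  0.981 -0.192]
 [ 1.    -0.006  0.024]
 [ 0.023 -0.193 -0.981]] case pos mm [ 336.2 -121.3  322.9]
```

Emit:
apply_moves(targets=[[[-0.15,0.95,-0.7],0],[[-0.15,0.95,-0.7],0],[[-0.15,0.95,-0.7],0],[[-0.15,0.95,-0.7],0],[[-0.15,0.95,-0.7],0],[[0,0,0],0]])

```text
clock: 14.3
position: [0.756, -0.1219, 0.5481]
ee_rot: [2.742, -0.031, 1.373]
wrist_force: [0.3, 0.2, -2.4]
grip_width: 0.36
grip_force: 72.3
```

```bash
python3 -c "
from h import *
tilt()"
```

```text
j [-0.2854  0.7374  0.0361  0.0677  1.9707 -0.0427] pos [ 0.756  -0.1219  0.5481]
tool in case axes
 [[ 0.014  0.996 -0.088]
 [ 1.    -0.011  0.029]
 [ 0.027 -0.089 -0.996]] case pos mm [ 358.3 -155.4  366.8]
```

Emit:
apply_moves(targets=[[[0,0.95,-0.7],0],[[0,0.95,-0.7],0],[[0,0.95,-0.7],0],[[0,0.95,-0.7],0],[[0,0,0],0]])

```text
clock: 14.72
position: [0.7464, -0.1239, 0.5934]
ee_rot: [2.654, -0.034, 1.377]
wrist_force: [-0.8, -0.5, -2.4]
grip_width: 0.359
grip_force: 72.3
```

```bash
python3 -c "
from h import *
tilt()"
```

```text
j [-0.2988  0.6835  0.0361  0.085   1.9384 -0.0464] pos [ 0.7464 -0.1239  0.5934]
tool in case axes
 [[ 0.012  1.    -0.001]
 [ 0.999 -0.012  0.033]
 [ 0.032 -0.002 -0.999]] case pos mm [ 371.6 -159.3  411.1]
```

The tool is now square to the slope (within 0.1° in tilt, 1.9° sideways). Moving over the case along its axes.

Emit:
apply_moves(targets=[[[0,-0.9,0],0],[[0.3,-0.9,0],0],[[0.3,-0.9,0],0],[[0.3,-0.9,0],0],[[0.3,-0.9,0],0],[[0.3,-0.9,0],0],[[0.3,-0.9,0],0],[[0.3,-0.9,0],0]])

```text
clock: 15.38
position: [0.592, -0.0285, 0.5043]
ee_rot: [2.66, -0.035, 1.377]
wrist_force: [-0.1, -0.5, -2.7]
grip_width: 0.359
grip_force: 72.2
```

Emit:
apply_moves(targets=[[[0.3,-0.9,0],0],[[0.3,-0.9,0],0],[[0.3,-0.9,0],0],[[0.3,-0.9,0],0],[[0.3,-0.8,0],0],[[0.3,-0.8,0],0],[[0,0,0],0],[[0,0,0],0]])

```text
clock: 16.05
position: [0.4679, 0.0535, 0.4349]
ee_rot: [2.659, -0.036, 1.379]
wrist_force: [0.7, -0.1, -2.5]
grip_width: 0.359
grip_force: 72.2
```

```bash
python3 -c "
from h import *
tilt();go(case2w([-2,-52,150]))"
```

```text
j [-0.015  -0.1189  1.602  -0.0549  1.178   0.1943] pos [0.4679 0.0535 0.4349]
tool in case axes
 [[ 0.011  1.    -0.006]
 [ 0.999 -0.011  0.035]
 [ 0.034 -0.007 -0.999]] case pos mm [ 25.2 -40.3 415.7]
units [-0.71 -0.84  8.84] pos [0.4679 0.0535 0.4349] j [-0.015 -0.119  1.602 -0.055  1.178  0.194]
```

Emit:
apply_moves(targets=[[[-0.36,-0.42,0],0],[[-0.35,-0.42,0.5],0],[[0,0,0.9],0],[[0,0,0.9],0],[[0,0,0.9],0],[[0,0,0.9],0],[[0,0,0.9],0],[[0,0,0.9],0],[[0,0,0.9],0],[[0,0,0],0]])

```text
clock: 16.88
position: [0.5369, 0.0237, 0.2365]
ee_rot: [2.668, -0.034, 1.375]
wrist_force: [-1.4, -0.6, -4.3]
grip_width: 0.362
grip_force: 72.0
```

Emit:
apply_moves(targets=[[[0,0,0.9],0],[[0,0,0.9],0],[[0,0,0.9],0],[[0,0,0],0],[[0,0,0],0],[[0,0,0],0]])

```text
clock: 17.38
position: [0.5747, 0.0196, 0.1713]
ee_rot: [2.658, -0.035, 1.377]
wrist_force: [0.2, -0.6, -1.8]
grip_width: 0.365
grip_force: 72.0
```

```bash
python3 -c "
from h import *
a,d=grab('scene','s4');b,e=grab('top','t4')
cv2.imwrite('pics/c4.png',np.vstack([cv2.resize(a[200:350,260:460,::-1],(400,300),interpolation=2),cv2.resize(b[130:244,90:242,::-1],(400,300),interpolation=2)]))
tilt();go(case2w([-2,-52,20]))"
```

```text
j [-0.0895  0.2869  1.9073 -0.0385  0.4621  0.1434] pos [0.5747 0.0198 0.1718]
tool in case axes
 [[ 0.013  1.    -0.004]
 [ 0.999 -0.012  0.034]
 [ 0.034 -0.004 -0.999]] case pos mm [ 1.000e-01 -5.230e+01  1.312e+02]
units [-0.12 -0.05  3.7 ] pos [0.5747 0.0198 0.1718] j [-0.089  0.287  1.907 -0.038  0.462  0.143]
```

View pics/c4.png

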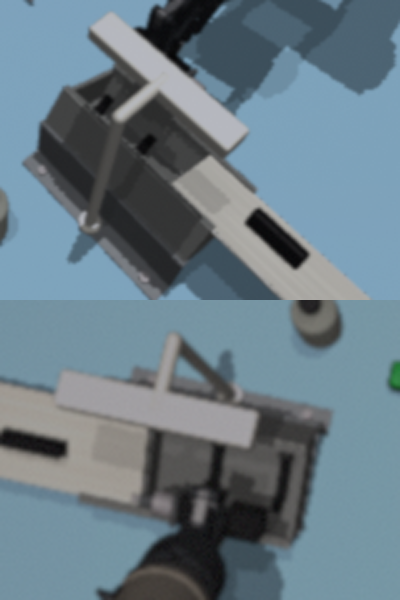

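The crops show the driver hanging over the bay (handle about (245,520), collar about (185,500) in the lower picture), with saddles at about (215,460) and (285,480). Before descending I'll check that j5 stays in range and where the collar is along the case.

```bash
python3 - <<'E'
from h import *
from scipy.optimize import least_squares,fsolve
A=np.array([[.5186,.2307,.3427,1.5249,3.1416],[.5383,.2303,.378,1.473,3.1416],[.5468,.1025,.523,1.623,3.1416],[.6784,.231,.6389,1.0335,3.1301],[.7397,.4104,.899,.041,3.112],[.570,.1718,.2869,1.9073,2.656],[.4647,.4349,-.119,1.602,2.661],[.7527,.5934,.6835,.0361,2.658]])
f=lambda p,a:np.array([p[0]*np.sin(a[2])+p[1]*np.sin(a[2]+a[3]+p[4])+p[3]*np.sin(a[4])-a[0],p[2]+p[0]*np.cos(a[2])+p[1]*np.cos(a[2]+a[3]+p[4])+p[3]*np.cos(a[4])-a[1]])
s=least_squares(lambda p:np.concatenate([f(p,a) for a in A]),[.4,.4,.2,.25,0]);p=s.x;print(p.round(4),abs(s.fun).max())
for z in(131,80,50,20,16):
    w=case2w([-2,-52,z]);r=np.sqrt(w[0]**2+w[1]**2-.0764**2);q=fsolve(lambda x:f(p,[r,w[2],x[0],x[1],2.656]),[.3,1.9]);print(z,q.round(3),'j5',(2.656-q.sum()).round(3))
for n,fn in(('top','t4'),('scene','s4')):
    D=np.load(f'pics/{fn}.npz');P=(cloud(n,D['d'])-O)@Rc*1000;im=D['im']
    m=(abs(P[...,0])<25)&(P[...,1]>-110)&(P[...,1]<60)&(P[...,2]>115)&(P[...,2]<170)
    q=P[m];b=im[m].max(-1)
    print(n,m.sum(),'y',np.percentile(q[:,1],[1,99]).round(),'dark',np.percentile(q[b<60][:,1],[1,99]).round() if (b<60).any() else 0,'bright y',np.percentile(q[b>90][:,1],[2,50,98]).round() if (b>90).any() else 0,'x',np.median(q[b>90][:,0]) if (b>90).any() else 0,'z',np.percentile(q[b>90][:,2],[5,50,95]).round() if (b>90).any() else 0)
E
```

```text
[0.5078 0.3819 0.2219 0.313  0.1242] 0.0013956651036654555
131 [0.287 1.913] j5 0.456
80 [0.394 1.907] j5 0.355
50 [0.458 1.897] j5 0.301
20 [0.523 1.881] j5 0.252
16 [0.531 1.879] j5 0.246
top 445 y [-100.   27.] dark [-100.  -10.] bright y [-12.   2.  31.] x 2.1088626369202954 z [146. 154. 158.]
scene 152 y [-98.  10.] dark [-93. -16.] bright y [-98. -11.  10.] x 3.1989918411617317 z [153. 155. 160.]
```

Driver handle is seen at case y -100 to -10 (centre -55) and x about +2, so I'll shift it slightly while descending. j5 will reach its limit near the bottom, which may cost about 1.6° of tilt; that is acceptable.

Emit:
apply_moves(targets=[[[-0.05,-0.12,0.5],0],[[0,0,0.6],0],[[0,0,0.6],0],[[0,0,0.6],0],[[0,0,0.4],0],[[0,0,0],0],[[0,0,0],0]])

```text
clock: 18.07
position: [0.608, 0.0143, 0.097]
ee_rot: [2.66, -0.035, 1.377]
wrist_force: [0.1, 0.5, -3.5]
grip_width: 0.36
grip_force: 72.1
```

```bash
python3 -c "
from h import *
tilt();go(case2w([-4,-50,20]))"
```

```text
j [-0.0948  0.4584  1.9017 -0.0499  0.2988  0.1517] pos [0.608  0.0143 0.097 ]
tool in case axes
 [[ 0.012  1.    -0.007]
 [ 0.999 -0.012  0.033]
 [ 0.033 -0.007 -0.999]] case pos mm [ -5.2 -51.   49.3]
units [0.   0.05 0.98] pos [0.608  0.0143 0.097 ] j [-0.095  0.458  1.902 -0.05   0.299  0.152]
```

Emit:
apply_moves(targets=[[[0,0.05,0.2],0],[[0,0,0.2],0],[[0,0,0.2],0],[[0,0,0],0]])

```text
clock: 18.4
position: [0.6188, 0.013, 0.0824]
ee_rot: [2.664, -0.035, 1.377]
wrist_force: [-0.3, 0.4, -3.5]
grip_width: 0.363
grip_force: 72.2
```

```bash
python3 -c "
from h import *
tilt();go(case2w([-4,-50,20]))"
```

```text
j [-0.0951  0.4988  1.8813 -0.0531  0.2831  0.155 ] pos [0.6188 0.013  0.0824]
tool in case axes
 [[ 0.013  1.    -0.011]
 [ 0.999 -0.012  0.033]
 [ 0.033 -0.011 -0.999]] case pos mm [ -2.5 -50.2  31.2]
units [-0.01 -0.04  0.37] pos [0.6188 0.013  0.0824] j [-0.095  0.499  1.881 -0.053  0.283  0.155]
```

Emit:
apply_moves(targets=[[[0,-0.03,0.15],0],[[0,0,0.1],0],[[0,0,0],0],[[0,0,0],0]])

```text
clock: 18.73
position: [0.6221, 0.013, 0.0775]
ee_rot: [2.668, -0.034, 1.376]
wrist_force: [0.4, 0.5, -2.7]
grip_width: 0.362
grip_force: 72.2
```

```bash
python3 -c "
from h import *
tilt();go(case2w([-4,-50,20]))"
```

```text
j [-0.0944  0.5121  1.8725 -0.0553  0.2831  0.1578] pos [0.6221 0.013  0.0775]
tool in case axes
 [[ 0.013  1.    -0.015]
 [ 0.999 -0.012  0.032]
 [ 0.032 -0.016 -0.999]] case pos mm [ -2.  -49.6  25.4]
units [-0.02 -0.06  0.18] pos [0.6221 0.013  0.0775] j [-0.094  0.512  1.872 -0.055  0.283  0.158]
```

Emit:
apply_moves(targets=[[[0,-0.05,0.1],0],[[0,0,0.1],0],[[0,0,0],0],[[0,0,0],0]])

```text
clock: 19.07
position: [0.6242, 0.0134, 0.0738]
ee_rot: [2.672, -0.034, 1.376]
wrist_force: [-4.4, 2.9, 3.4]
grip_width: 0.365
grip_force: 73.4
```

Emit:
apply_moves(targets=[[[0,0,0.06],0],[[0,0,0],0],[[0,0,0],0]])

```text
clock: 19.32
position: [0.6246, 0.0137, 0.0731]
ee_rot: [2.673, -0.033, 1.377]
wrist_force: [-11.6, 4.4, 11.5]
grip_width: 0.359
grip_force: 74.8
```

```bash
python3 -c "
from h import *
tilt();go(case2w([-4,-50,20]));s=telemetry.sense();print(s['wrist_force'],s['wrist_torque'])"
```

```text
j [-0.0923  0.5235  1.8643 -0.058   0.2852  0.1614] pos [0.6246 0.0137 0.0731]
tool in case axes
 [[ 0.012  1.    -0.02 ]
 [ 0.999 -0.011  0.032]
 [ 0.031 -0.021 -0.999]] case pos mm [ -2.  -48.4  20.5]
units [-0.06 -0.06  0.01] pos [0.6246 0.0137 0.0731] j [-0.092  0.524  1.864 -0.058  0.285  0.161]
[-11.62257613   4.41701507  11.52759235] [0.13140127 1.12455662 0.01267914]
```

Seated: contact at TCP case z = 20.5 as predicted, about 16 N on the bed. Opening just enough to release, then withdrawing square to the slope.

Emit:
apply_moves(targets=[[[0,0,0],0],[[0,0,0],0],[[0,0,0],0],[[0,0,0],0],[[0,0,0],0],[[0,0,0],0]], jaw=-0.1)

```text
clock: 19.82
position: [0.6258, 0.0129, 0.0724]
ee_rot: [2.672, -0.033, 1.376]
wrist_force: [-0.4, -0.2, 0.5]
grip_width: 0.55
grip_force: 0.0
```

Emit:
apply_moves(targets=[[[0,0,-0.1],0],[[0,0,-0.2],0],[[0,0,-0.4],0],[[0,0,-0.6],0],[[0,0,-0.8],0],[[0,0,-0.9],0],[[0,0,-0.9],0],[[0,0,0],0]])

```text
clock: 20.48
position: [0.5735, 0.0201, 0.182]
ee_rot: [2.665, -0.034, 1.377]
wrist_force: [1.0, 0.4, 0.3]
grip_width: 0.547
grip_force: 0.0
```

```bash
python3 -c "
from h import *
tilt()
a,d=grab('scene','s5');b,e=grab('top','t5')
cv2.imwrite('pics/c5.png',np.vstack([cv2.resize(a[200:350,260:460,::-1],(400,300),interpolation=2),cv2.resize(b[130:244,90:242,::-1],(400,300),interpolation=2)]))"
```

```text
j [-0.0885  0.2722  1.8895 -0.0378  0.5026  0.1428] pos [0.5735 0.0201 0.182 ]
tool in case axes
 [[ 0.012  1.    -0.012]
 [ 0.999 -0.012  0.032]
 [ 0.032 -0.012 -0.999]] case pos mm [  3.8 -52.2 140.7]
```

View pics/c5.png

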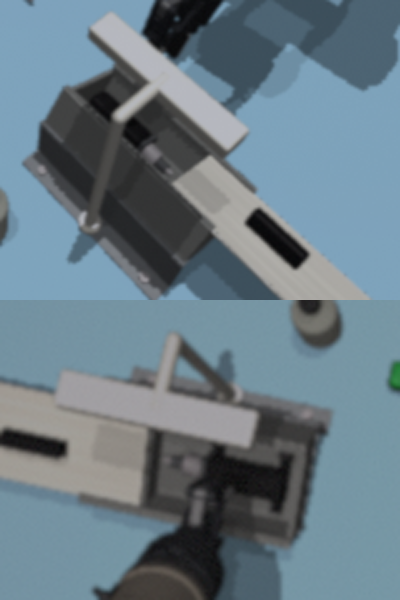

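The driver lies in both saddles with the collar and bit towards the left, as asked. Shutting the fingers and moving beyond the bar's left end.

Emit:
apply_moves(targets=[[[0.95,-0.1,0],0],[[0.95,0,0],0],[[0.95,0,0],0],[[0.95,0,0],0],[[0.95,0,0],0],[[0.95,0,0],0],[[0.95,0,0],0],[[0.95,0,0],0],[[0.95,0,0],0],[[0.95,0,0],0]], jaw=1, force=20)

```text
clock: 21.42
position: [0.6254, 0.3011, 0.1827]
ee_rot: [2.675, -0.032, 1.376]
wrist_force: [0.7, -0.6, 0.3]
grip_width: 0.003
grip_force: 0.0
```

Emit:
apply_moves(targets=[[[0,0,0],0],[[0,0,0],0]])

```text
clock: 21.58
position: [0.6252, 0.3011, 0.1826]
ee_rot: [2.675, -0.032, 1.378]
wrist_force: [-0.6, -0.1, -1.3]
grip_width: -0.001
grip_force: 0.0
```

```bash
python3 -c "
from h import *
tilt();go(case2w([0,231,64]));print(telemetry.sense()['grip_width'])"
```

```text
j [ 0.4505  0.5167  1.4847 -0.3619  0.7738  0.8643] pos [0.6252 0.3011 0.1826]
tool in case axes
 [[ 0.01   1.    -0.022]
 [ 0.999 -0.009  0.031]
 [ 0.031 -0.022 -0.999]] case pos mm [-2.000e-01  2.334e+02  1.434e+02]
units [-0.16  0.07  2.64] pos [0.6252 0.3011 0.1826] j [ 0.45   0.517  1.485 -0.362  0.774  0.864]
-0.0011884086276261019
```

Emit:
apply_moves(targets=[[[0,0.07,0.6],0],[[0,0,0.7],0],[[0,0,0.7],0],[[0,0,0.6],0],[[0,0,0],0],[[0,0,0],0]])

```text
clock: 22.08
position: [0.6619, 0.2932, 0.1144]
ee_rot: [2.675, -0.031, 1.374]
wrist_force: [-0.0, 0.5, 0.3]
grip_width: -0.001
grip_force: 0.0
```

```bash
python3 -c "
from h import *
tilt();go(case2w([0,46,65]))"
```

```text
j [ 0.413   0.6386  1.4723 -0.3917  0.6619  0.8829] pos [0.6619 0.2932 0.1144]
tool in case axes
 [[ 0.013  1.    -0.022]
 [ 1.    -0.012  0.029]
 [ 0.028 -0.023 -0.999]] case pos mm [  1.  233.   65.6]
units [-6.23  0.04 -0.16] pos [0.6619 0.2932 0.1144] j [ 0.413  0.639  1.472 -0.392  0.662  0.883]
```

Emit:
apply_moves(targets=[[[-0.5,0,-0.02],0],[[-0.5,0,-0.02],0],[[-0.5,0,-0.01],0],[[-0.5,0,-0.01],0],[[-0.5,0,-0.01],0],[[-0.5,0,-0.01],0],[[-0.5,0,-0.01],0],[[-0.5,0,-0.01],0]])

```text
clock: 22.75
position: [0.6384, 0.1775, 0.1174]
ee_rot: [2.668, -0.036, 1.377]
wrist_force: [0.1, 3.4, 3.7]
grip_width: 0.001
grip_force: 1.6
```

Emit:
apply_moves(targets=[[[-0.5,0,-0.01],0],[[-0.5,0,-0.01],0],[[-0.4,0,-0.01],0],[[-0.4,0,0],0],[[-0.2,0,0],0],[[0,0,0],0],[[0,0,0],0]])

```text
clock: 23.33
position: [0.6258, 0.1184, 0.1144]
ee_rot: [2.672, -0.033, 1.375]
wrist_force: [0.1, -0.4, 0.0]
grip_width: 0.001
grip_force: 0.0
```

```bash
python3 -c "
from h import *
tilt();go(case2w([0,46,65]))"
```

```text
j [ 0.1228  0.4823  1.7787 -0.2715  0.4367  0.547 ] pos [0.6258 0.1184 0.1144]
tool in case axes
 [[ 0.013  1.    -0.019]
 [ 0.999 -0.013  0.031]
 [ 0.031 -0.019 -0.999]] case pos mm [ 0.2 54.5 66. ]
units [-0.28 -0.    0.03] pos [0.6258 0.1184 0.1144] j [ 0.123  0.482  1.779 -0.272  0.437  0.547]
```

Pushing gently the last stretch, until the end stop is felt.

Emit:
apply_moves(targets=[[[-0.12,0,0],0],[[-0.12,0,0],0],[[-0.08,0,0],0],[[0,0,0],0]])

```text
clock: 23.67
position: [0.6245, 0.1107, 0.1138]
ee_rot: [2.671, -0.036, 1.377]
wrist_force: [-1.2, 8.7, 2.1]
grip_width: -0.002
grip_force: 4.6
```

Emit:
apply_moves(targets=[[[-0.08,0,0],0],[[-0.08,0,0],0],[[0,0,0],0]])

```text
clock: 23.92
position: [0.6245, 0.1103, 0.114]
ee_rot: [2.668, -0.041, 1.38]
wrist_force: [3.9, 32.0, -2.7]
grip_width: 0.003
grip_force: 15.8
```

End stop reached (32 N). Backing off, lifting clear and checking.

Emit:
apply_moves(targets=[[[0.3,0,0],0],[[0.4,0,0],0],[[0,0,-0.6],0],[[0,0,-0.9],0],[[0,0,-1],0],[[0,0,-1],0],[[0,0,-1],0],[[0,0,-1],0],[[0,0,-1],0],[[0,0,0],0]])

```text
clock: 24.75
position: [0.5398, 0.1371, 0.2937]
ee_rot: [2.664, -0.036, 1.377]
wrist_force: [1.0, 0.2, 0.6]
grip_width: 0.001
grip_force: 0.0
```

```bash
python3 -c "
from h import *
tilt();print(telemetry.sense()['wrist_force'])
b,d=grab('top','t6');a,_=grab('scene','s6');P=(cloud('top',d)-O)@Rc*1000
m=(b.max(-1)<60)&(abs(P[...,0])<14)&(abs(P[...,1])<70)&(P[...,2]>66)&(P[...,2]<90);q=P[m];print(m.sum(),np.median(q,0),np.percentile(q[:,1],[1,99]))
cv2.imwrite('pics/c6.png',np.hstack([a,b])[:,:,::-1][::1,::1][:, :]); cv2.imwrite('pics/c6.png',cv2.resize(np.hstack([a[80:350,120:460],b[80:350,90:430]])[:,:,::-1],(800,318)))"
```

```text
j [ 0.192   0.1349  1.7243 -0.1941  0.8336  0.4924] pos [0.5398 0.1371 0.2937]
tool in case axes
 [[ 0.013  1.    -0.011]
 [ 0.999 -0.012  0.035]
 [ 0.034 -0.012 -0.999]] case pos mm [  6.6  55.9 265.7]
[1.03716215 0.17903265 0.62102545]
145 [ 2.77813265 -2.01447406 79.54315682] [-34.09101066  29.82268518]
```

View pics/c6.png

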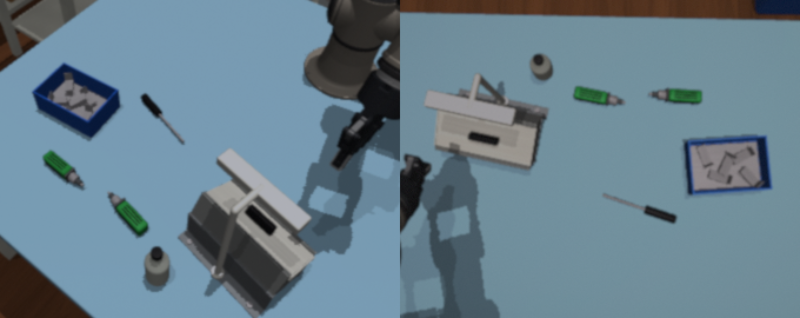

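The picture shows the cover shut (bar at (260,218) on the left, centred at case y = -2 mm). The bin, bottle and screwdriver are where they started, and the arm is clear.

```bash
python3 -c "
from plant import job
print(job.close_job())"
```

```text
the job is handed in; nothing more can be done
None
```

The torque driver is in its cradle with the bit towards the end the cover slides out of, the cover is shut against its stop, and the job was handed in at about 25 s. I tilted the gripper to the slope by stretching the arm against its elbow limit, because the moves only allow turns about the tool's own axis; joint 3 read 0.036 there, against the listed 0.04 minimum.

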